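# Fit the window paddle to the soap mixer and hold it down

### The job

Draw the paddle with the single big window straight up out of the slotted drying rack by its top edge, and fit it to the mixer: turn it until its cross-shaped foot meshes with the cross-shaped socket in the tub, and slide it fully home against the spring until its collar sits on the coupling. Finish while still holding it pressed down with the fingers, because the spring lifts it again if you let go. Leave the other paddles in the rack and everything else on the table where it is.

Things in the scene. Friction and masses are not known exactly. Their poses are not given: they have to be found in the camera images.
- paddle_window: The paddle to fit: flat steel, ONE 42 mm square window in its blade, 0.18 kg (varies). Origin at the tip of its foot, z up the axis, x square to the blade, y along its width. Foot z 0-22 mm; collar z 22-28, diameter 48; stem diameter 16; blade z 48-118, 70 wide, 8 thick; grip tab z 118-150, 36 wide, 8 thick.
- paddle_window_seat (a point): Centre of the underside of that paddle's collar, 22 mm above the foot's tip; axes as the paddle's. The foot below it is a cross of two bars along x and y, each 34 mm long and 8 mm thick, so it fits in any of four quarter turns; its bottom edges are fully rounded (4 mm radius) as lead-in.
- paddle_solid: Another paddle in the rack, with a solid blade; not wanted, leave it in its slot. Same foot, collar, blade outline, tab, material and origin as paddle_window.
- paddle_slotted: Another paddle in the rack, with three narrow upright slots in its blade; not wanted, leave it in its slot. Same foot, collar, blade outline, tab, material and origin as paddle_window.
- rack: Fixed plywood rack, 100 x 278 mm, 104 tall. Origin under its centre; three bays along its y at -84, 0, +84 mm. A paddle stands in each (which varies), x parallel to the rack's, blade edges in upright grooves (10.6 mm wide, 6 mm overlap) from 64 to 104 mm high, blade on ledges at 64 mm, foot tip 16 mm and tab top 166 mm above the table; out of the slot once its foot is above 104 mm.
- mixer: Fixed mixer: grey base 200 x 200 x 50 mm carrying a round open white tub, 210 mm across, rim 90 mm above the table, inner floor at 55 mm. Origin at the centre of its underside, z up. The coupling stands in the middle of the tub.
- coupling: Fixed square aluminium block, 56 x 56 x 36 mm, at the centre of the tub's floor; it does not turn, its yaw differs from run to run. Origin under its centre, z up. In its top a cross-shaped socket, its two arms along x and y parallel to the block's sides, each 36 mm long and 10 wide (1 mm clearance each side of the foot), sharp-edged.
- mouth (a point): Centre of the socket's mouth: on the coupling's axis in its top face, 91 mm above the table. Axes as the coupling's.
- ejector (a joint): Spring pin (9 mm diameter) in the socket's centre, 0 when up, its top then 14 mm below the mouth; grows in m as it is pushed down, to 0.012. It pushes up with 5 N at the start and 500 N/m more, so 9 N when the paddle is home (foot 22 mm deep, pin at about 0.008).
- soap_a: Loose bar of soap, 78 x 54 x 26 mm, origin under its centre; leave alone.
- soap_b: Loose bar of soap, 78 x 54 x 26 mm, origin under its centre; leave alone.
- stamp: Loose wooden soap stamp, 44 mm across, 68 tall, origin under its centre; leave alone.
- jug: Loose white plastic jug with a handle, 96 mm across, 100 tall, origin under its centre; leave alone.
- spatula: Loose spatula, 190 mm long, lying on the table; leave alone.
Mind the look-alikes: they are no part of the job. Leave any blue or red look-alike of the paddle_window alone.

How it is judged:
By the outcome, as a careful person would: the job done as asked, in the order asked, and still so for the second after the job is handed in, while the arm keeps its last pose, push and grip.
It also fails if it takes over 45 s, if anything falls off the work surface, if the arm or the gripper's body presses on something with over 40 N, if the wrist force passes 120 N, or if a joint passes its speed limit or range.

### The arm

A 7-joint arm with a two-finger parallel gripper is mounted at the origin on the work surface. World frame = base frame: x ahead of the robot, y to its left, z up, the work surface at z = 0. Lengths are in m, angles in rad, forces in N, time in s.
With the tool pointing down it reaches from about 0.425 to 0.825 m from the base axis. Payload 3.6 kg.
Tool frame: the origin (TCP) lies where the fingers leave the gripper's body, on its centre line; the fingertips stand 73 mm ahead of it and the grasp point (between the pads) lies 54 mm ahead of it; z points along the fingers, y is the line along which they close (so a half turn about z gives the same grasp; the last joint's range is limited). The gripper opens to 85 mm and grips with 20 to 120 N. Pads are 22 mm wide; open, the fingers measure 114 mm over their backs; the gripper's body (76 mm by 85 mm) begins 54 mm behind the grasp point. The pads swing forward as they close: fully open they stand 13 mm farther back than shut.
Start: joints at [1.317, 0.615, -0.013, 1.423, 0.008, 1.103, -0.04], TCP at [0.147, -0.633, 0.304] pointing down, gripper open.
Joint ranges: [-3.12, 3.12], [-0.3, 2.06], [-1.34, 1.32], [0.26, 2.42], [-1.36, 4.5], [0.01, 1.98], [-2.84, 2.84]. Speed limits (rad/s): [2.79, 2.79, 3.14, 3.14, 3.14, 3.14, 3.14].

### API

Orientations are given as a unit quaternion [x, y, z, w].
In Python, from station import arm, snapshot, camera_info, ticket gives the robot as it stands. Calls block until the motion is done:
- arm.movep(position, orientation): joint-space move of the TCP to a pose.
- arm.line_to(position, velocity=0.15, ori=None): straight line of the TCP; ori=None keeps the orientation; velocity is the mean speed in m/s.
- arm.move_j(angles): joint-space move.
- arm.move_gripper(opening, effort=None): opening from 0.0 (shut) to 1.0 (fully open); effort is the grip in N (None keeps the last); returns when the fingers have stopped.
- arm.pause(seconds).
- arm.ik(position, orientation): joint angles nearest the present ones, or None.
- snapshot(name): name is "side" or "top" or "wrist"; returns the picture (420x560x3 uint8, blue, green, red); there is no depth.
- camera_info(name): a dict with "fx", "fy", "cx", "cy" (pixels), "R" (3x3) and "t" (3): a world point X has camera coordinates R X + t; the wrist camera has in their place "T_tool_cam" (4x4, takes a point from camera to tool coordinates, whose origin is the TCP and whose axes are the flange's). Camera axes: x right, y down, z forward; pixel columns grow to the right and rows downward; lengths in m; the calibration is good to about 2 mm. A picture is of the moment at which its call begins: read the wrist's pose just before it. camera_info takes no time and is no camera call.
A pose or a line that the arm cannot do raises arm.MotionError and nothing moves.
- ticket.finish_job(): hands the job in; it is judged then, once.
Readings, each from a call of its own:
- arm.read_time(): time.
- arm.read_joint_positions(): joint angles.
- arm.read_dq(): joint speeds.
- arm.read_effort(): joint torques, N m.
- arm.read_tool_pos(): TCP position.
- arm.read_eef_rot(): TCP orientation.
- arm.read_ft_force(): force on the tool from outside, world axes, zero at the start.
- arm.read_wrist_torque(): the same for the moment, N m.
- arm.read_opening(): opening from 0.0 (shut) to 1.0 (fully open).
- arm.read_finger_force(): force on a finger pad.
Only numpy, scipy, OpenCV 4.12 (cv2) and the standard library are available. Lean on these libraries where they do the work, as an engineer would, in place of code of your own. Each camera call takes 0.05 s, during which the arm holds its last target. There are 200 camera calls.

## Working session

There is one attempt and no reset: what is moved stays moved. The work goes in short steps, each a Python script; the robot and the scene stay as the last script left them, time stands still between calls to the robot, and variables do not carry over. Pictures are saved under pics/ and viewed, at most 10 in all, crops included, and the job is handed in when it is done.

```bash
mkdir -p pics; python3 - <<'E'
from station import arm,snapshot,camera_info
import cv2
for n in("side","top"):
    cv2.imwrite(f"pics/{n}0.png",snapshot(n)); c=camera_info(n); print(n,c)
print(camera_info("wrist"),arm.read_time(),arm.read_eef_rot())
E
```

```text
side {'fx': 544.1882346930802, 'fy': 544.1882346930802, 'cx': 266.71771607634855, 'cy': 203.2296016163186, 'R': array([[-0.99163938, -0.12778827,  0.01793023],
       [-0.09194969,  0.6022664 , -0.79298199],
       [ 0.09053502, -0.78800085, -0.60898117]]), 't': array([0.55532302, 0.11502536, 1.26994958])}
top {'fx': 471.5366578064867, 'fy': 471.5366578064867, 'cx': 287.96689438911824, 'cy': 208.0153532031775, 'R': array([[-0.0056971 , -0.99976051, -0.02112984],
       [-0.98359626,  0.0094122 , -0.18013829],
       [ 0.18029403,  0.01975697, -0.98341432]]), 't': array([0.01108243, 0.55217197, 1.01737669])}
{'fx': 317.97974503293347, 'fy': 317.97974503293347, 'cx': 279.41792192617504, 'cy': 205.77204142934752, 'T_tool_cam': array([[-1.11290435e-03, -9.52027443e-01, -3.06010637e-01,
         7.81074819e-02],
       [ 9.99999248e-01, -1.21726001e-03,  1.50195508e-04,
        -9.13209955e-04],
       [-5.15484757e-04, -3.06010240e-01,  9.52028081e-01,
        -6.90245172e-02],
       [ 0.00000000e+00,  0.00000000e+00,  0.00000000e+00,
         1.00000000e+00]])} 0.1 [ 9.93514688e-01  1.13697840e-01 -1.45174098e-04 -1.15936562e-03]
```

View pics/side0.png

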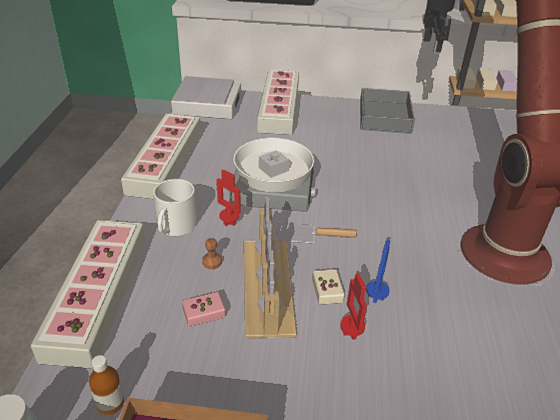

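View pics/top0.png

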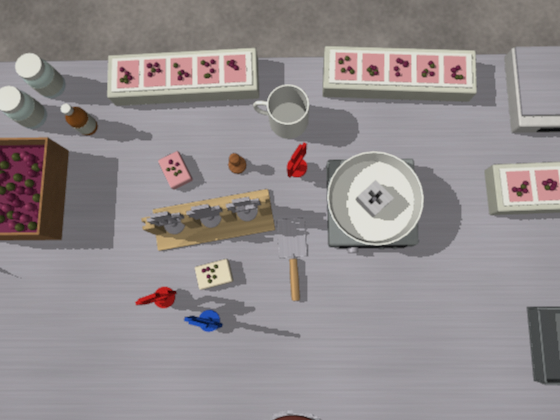

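The side view shows the rack at about (268,285) and the tub at (273,165). The top view shows the rack centred at about (211,218), with tabs near (160,215), (205,208) and (245,200), and the coupling at (377,198). I'll enlarge these.

```bash
python3 - <<'E'
import cv2,numpy as np
s=cv2.imread("pics/side0.png");t=cv2.imread("pics/top0.png")
z=lambda im,x,y,w,h,W,H:cv2.resize(im[y:y+h,x:x+w],(W,H),interpolation=cv2.INTER_CUBIC)
a=z(t,140,180,140,75,800,429-0)
cv2.imwrite("pics/c1.png",a)
b=np.hstack([z(s,230,190,80,150,320,600),z(t,340,165,72,72,480,480) if 0 else cv2.copyMakeBorder(z(t,340,165,72,72,480,480),0,120,0,0,cv2.BORDER_CONSTANT)])
cv2.imwrite("pics/c2.png",b)
E
```

```text
(no output)
```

View pics/c1.png

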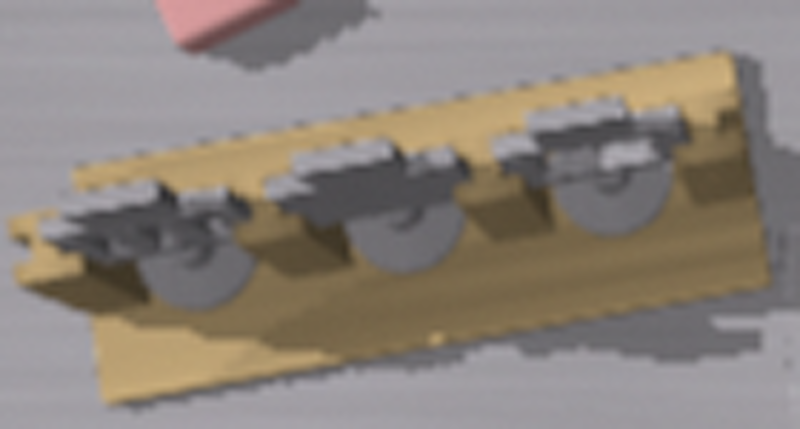

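View pics/c2.png

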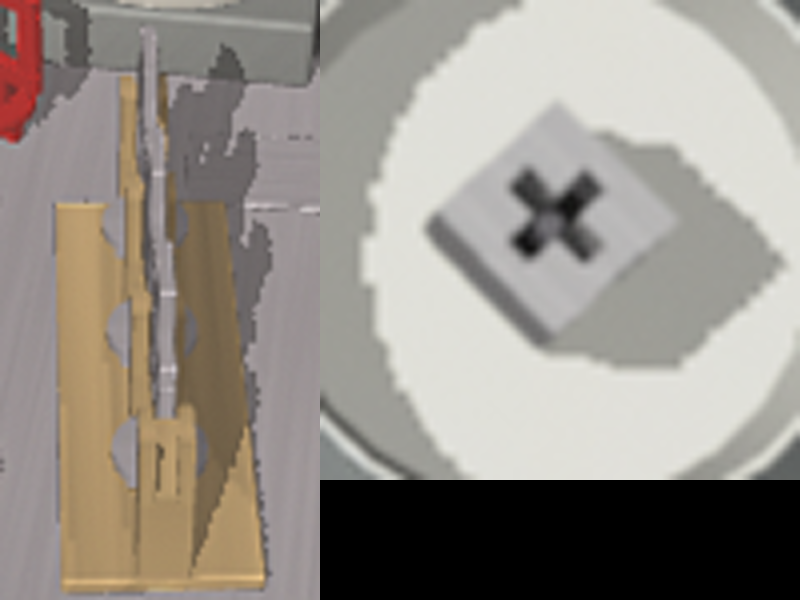

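Crop 1: the right-hand paddle, tab top at about (577,113), has one big opening. The middle one looks solid and the left one slotted. Crop 2: the socket cross is at (555,215), with top-face corners at (425,228), (557,102), (680,218) and (548,333). Next I compute the poses and check the window from the wrist camera.

```bash
cat > h.py <<'E'
import numpy as np,cv2
from station import arm,snapshot,camera_info,ticket
from scipy.spatial.transform import Rotation as Ro
def ray(R,t,c,uv,z):
    d=R.T@np.array([(uv[0]-c["cx"])/c["fx"],(uv[1]-c["cy"])/c["fy"],1]);o=-R.T@t
    return o+d*(z-o[2])/d[2]
def fix(n,uv,z): c=camera_info(n);return ray(c["R"],c["t"],c,uv,z)
def wristcam():
    c=camera_info("wrist");T=np.eye(4);T[:3,:3]=Ro.from_quat(arm.read_eef_rot()).as_matrix();T[:3,3]=arm.read_tool_pos()
    M=np.linalg.inv(T@c["T_tool_cam"]);return M[:3,:3],M[:3,3],c
def proj(w,P): 
    R,t,c=w;p=R@np.asarray(P)+t;return np.array([c["fx"]*p[0]/p[2]+c["cx"],c["fy"]*p[1]/p[2]+c["cy"]])
def quat(yaw): return (Ro.from_euler('z',yaw)*Ro.from_euler('x',np.pi)).as_quat()  # tool x along yaw, tool y = -(yaw+90)
E
python3 - <<'E'
from h import *
p=[fix("top",(140+u/5.714,180+v/5.72),.166) for u,v in((577,113),(345,157),(110,198))]
print(np.round(p,4),np.linalg.norm(p[0]-p[1]),np.linalg.norm(p[1]-p[2]))
d=p[0]-p[2];print("rack yaw of y axis",np.degrees(np.arctan2(d[1],d[0])))
e=[fix("top",(140+u/5.714,180+v/5.72),.166) for u,v in((527,122),(622,100))];print(np.linalg.norm(e[0]-e[1]))
z=lambda u,v:fix("top",(340+(u-320)/6.667,165+v/6.667),.091)
print("mouth",z(555,215)); k=[z(*q) for q in((425,228),(557,102),(680,218),(548,333))]
print(np.mean(k,0))
for i in range(4):
    d=k[(i+1)%4]-k[i];print(np.linalg.norm(d),np.degrees(np.arctan2(d[1],d[0]))%90)
print(arm.read_joint_positions())
for y in (0,45,90,-90,180): print(y,np.round(arm.ik([*p[0][:2],.3],quat(np.radians(y))),2) if arm.ik([*p[0][:2],.3],quat(np.radians(y))) is not None else None)
E
```

```text
[[0.5489 0.0996 0.166 ]
 [0.5339 0.1818 0.166 ]
 [0.52   0.2648 0.166 ]] 0.08350804783021305 0.08422751261709015
rack yaw of y axis -80.04671252687754
0.03451023491580914
mouth [ 0.56678129 -0.18410657  0.091     ]
[ 0.56516924 -0.18322342  0.091     ]
0.061119326672937485 43.15221762952009
0.05498057333981677 44.36884190757016
0.05816472995886415 40.30201824122105
0.05224455176844177 47.75658280482152
[ 1.31650855  0.61582064 -0.01263293  1.42475163  0.00810537  1.10340733
 -0.04038054]
0 [ 0.    0.49 -0.34  1.69  0.19  0.99 -1.97]
45 [ 0.15  0.53 -0.57  1.69  0.32  1.02 -1.32]
90 [ 0.23  0.56 -0.7   1.69  0.41  1.05 -0.61]
-90 [ 0.43  0.72 -1.15  1.68  0.7   1.21  2.26]
180 [ 0.39  0.67 -1.03  1.68  0.62  1.16  0.76]
```

```bash
python3 - <<'E'
from h import *
arm.movep([.566,-.184,.27],quat(np.radians(134)));print(arm.read_time(),arm.read_joint_positions())
w=wristcam();im=snapshot("wrist");cv2.imwrite("pics/w1.png",im);np.savez("w1.npz",R=w[0],t=w[1]);c1=proj(w,[.566,-.184,.091])
arm.movep([.549,.0996,.285],quat(np.radians(100)));print(arm.read_time(),arm.read_joint_positions())
w=wristcam();im2=snapshot("wrist");cv2.imwrite("pics/w2.png",im2);np.savez("w2.npz",R=w[0],t=w[1]);c2=proj(w,[.549,.0996,.166])
print(c1,c2)
def crop(im,c,n):
    x,y=[int(min(max(v-n/2,0),m-n)) for v,m in zip(c,(560,420))];print(x,y)
    return cv2.resize(im[y:y+n,x:x+n],(400,400),interpolation=cv2.INTER_CUBIC)
cv2.imwrite("pics/c3.png",np.hstack([crop(im,c1,100),crop(im2,c2,160)]))
E
```

```text
2.3 [ 0.65223421  0.63044056 -0.61955231  1.62173662  0.41376854  1.02413566
  0.669772  ]
3.45 [ 0.09452724  0.52980801 -0.48012569  1.7109063   0.28837993  0.9718184
 -0.3212137 ]
[281.58273933 203.93478765] [279.76554836 230.69662698]
231 153
199 150
```

View pics/c3.png

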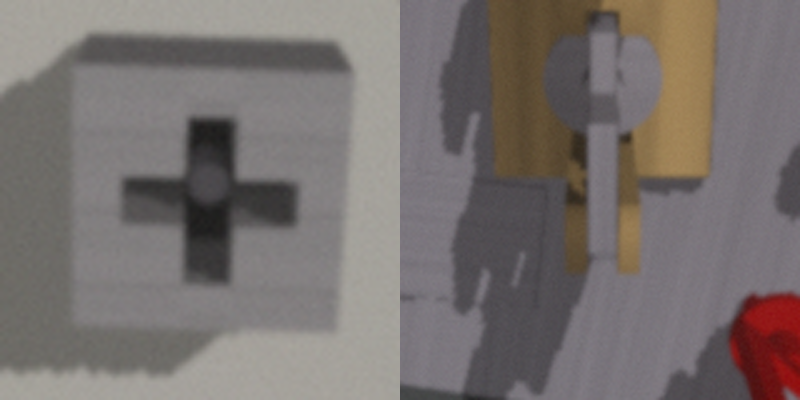

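Crop 3: on the left, the socket cross is centred at (210,202), with arm ends at (122,200), (297,203), (212,120) and (207,283). On the right, the tab's top face spans (602,122) to (602,258). The blade faces aren't visible, so I'll take an oblique look to identify the right paddle.

```bash
python3 - <<'E'
from h import *
a=dict(np.load("w1.npz"));b=dict(np.load("w2.npz"));c=camera_info("wrist")
f=lambda u,v:ray(a["R"],a["t"],c,(231+u/4,153+v/4),.091)
g=lambda u,v:ray(b["R"],b["t"],c,(199+(u-400)/2.5,150+v/2.5),.166)
ang=lambda p,q:np.degrees(np.arctan2(*(q-p)[1::-1]))
print("mouth",f(210,202),(f(122,200)+f(297,203))/2,(f(212,120)+f(207,283))/2,ang(f(122,200),f(297,203)),ang(f(212,120),f(207,283)),np.linalg.norm(f(122,200)-f(297,203)))
p,q=g(602,122),g(602,258);print("tab",p,q,(p+q)/2,np.linalg.norm(p-q),ang(p,q))
s=arm.read_joint_positions()
for yaw in (180,170,-170,0):
  for x in(.43,.45):
    j=arm.ik([x,.16,.30],quat(np.radians(yaw)));print(yaw,x,j is not None)
yaw=170
arm.movep([.45,.16,.30],quat(np.radians(yaw)));cv2.imwrite("pics/w3.png",snapshot("wrist"));print(arm.read_time())
E
```

```text
mouth [ 0.56687221 -0.18264809  0.091     ] [ 0.56672733 -0.1826389   0.091     ] [ 0.56696556 -0.18290698  0.091     ] 42.76290763408505 -47.70223286634493 0.03573140084044176
tab [0.54540251 0.12047825 0.166     ] [0.55172322 0.0840212  0.166     ] [0.54856286 0.10224972 0.166     ] 0.037000922155100355 -80.1641671596971
180 0.43 True
180 0.45 True
170 0.43 True
170 0.45 True
-170 0.43 True
-170 0.45 True
0 0.43 True
0 0.45 True
4.3917
```

View pics/w3.png

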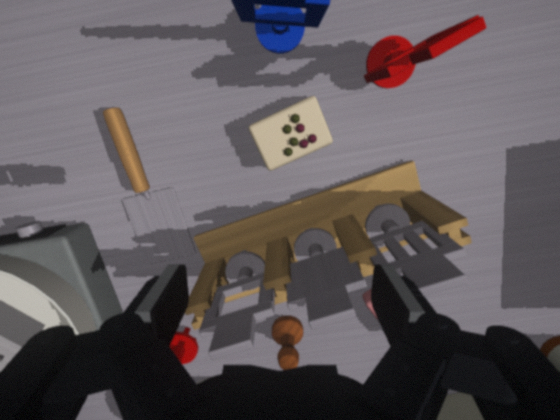

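This view confirms it: the left bay at (245,290), nearest the mixer, holds the single-window paddle. The middle (315,280) is solid and the right (425,245) is slotted. Now grasp and lift.

```bash
python3 - <<'E'
from h import *
q=quat(np.radians(99.9));x,y=.5486,.102
print([arm.ik([.567,-.1828,z],quat(np.radians(132.5))) is not None for z in(.4,.3,.25)],arm.ik([x,y,.4],q) is not None)
arm.movep([x,y,.285],q);arm.line_to([x,y,.202],.12)
arm.pause(.2);f0=arm.read_ft_force();print(f0)
arm.move_gripper(0.0,100);print("open",arm.read_opening(),arm.read_finger_force(),arm.read_ft_force(),arm.read_tool_pos())
arm.line_to([x,y,.215],.03);print(arm.read_ft_force(),arm.read_opening())
arm.line_to([x,y,.30],.08);print(arm.read_ft_force(),arm.read_opening())
arm.line_to([x,y,.392],.12);arm.pause(.2);print(arm.read_ft_force(),arm.read_wrist_torque(),arm.read_opening(),arm.read_tool_pos(),arm.read_time())
im=snapshot("wrist");im2=snapshot("side")
cv2.imwrite("pics/w4.png",np.hstack([cv2.resize(im,(400,300)),cv2.resize(im2,(400,300))]))
E
```

```text
[True, True, True] True
[ 0.29999921  0.66950264 -0.01419804]
open 0.07911634290143522 97.38448977470398 [0.99417906 0.26572223 0.75983051] [0.54888376 0.1020952  0.20217727]
[-0.11875261 -0.00207989 -1.93965145] 0.08087802298924532
[ 0.15205929  0.55954058 -2.31880257] 0.07909503421610735
[ 0.17289745  0.1321504  -2.34224458] [0.0087304  0.01016646 0.05357487] 0.07634106930707958 [0.54837017 0.10182648 0.39112755] 9.8833
```

View pics/w4.png

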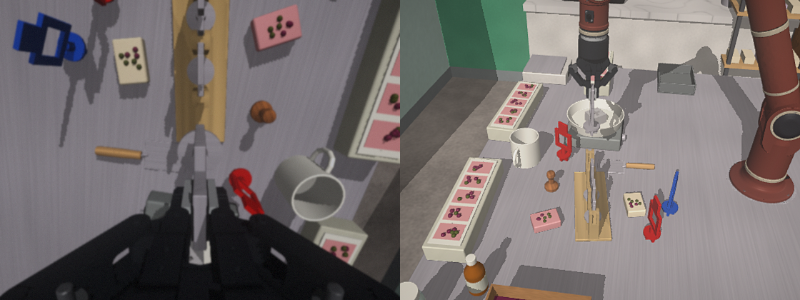

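The paddle is held at about (200,180) in the wrist image and (592,105) in the side image, and the other two are still in the rack. Next I move over the socket and insert, watching the force.

```bash
python3 - <<'E'
from h import *
q=quat(np.radians(132.6));x,y=.5668,-.1828
arm.movep([x,y,.392],q);arm.line_to([x,y,.281],.12);arm.pause(.2)
f0=np.array(arm.read_ft_force());print(np.round(f0,2),arm.read_tool_pos())
for z in np.arange(.278,.2549,-.003):
    arm.line_to([x,y,z],.03);f=np.array(arm.read_ft_force())-f0
    print(round(z,3),np.round(arm.read_tool_pos(),4),np.round(f,1),np.round(arm.read_wrist_torque(),2),round(arm.read_time(),2))
    if f[2]>18 or np.hypot(f[0],f[1])>15: print("stop");break
E
```

```text
[ 0.01  0.03 -2.4 ] [ 0.56711474 -0.18282779  0.28176474]
0.278 [ 0.5666 -0.1829  0.2778] [-0.3 -0.3  0.7] [ 0.05  0.   -0.  ] 12.61
0.275 [ 0.5666 -0.1828  0.2746] [0.8 0.2 0.4] [ 0.02 -0.01  0.03] 12.86
0.272 [ 0.5667 -0.1828  0.2717] [ 0.9 -0.   0.1] [-0.01 -0.02  0.02] 13.11
0.269 [ 0.5667 -0.1828  0.2687] [ 0.1 -0.  -0.2] [ 0.01 -0.05 -0.06] 13.36
0.266 [ 0.5667 -0.1828  0.2657] [-0.6 -0.2  0.9] [ 0.07  0.   -0.05] 13.61
0.263 [ 0.567  -0.1828  0.2632] [-0.8  1.   2.3] [ 0.19 -0.02  0.3 ] 13.86
0.26 [ 0.5664 -0.1828  0.2595] [0.3 0.5 1.2] [ 0.06 -0.   -0.03] 14.11
0.257 [ 0.5666 -0.1828  0.2566] [ 1.  -0.2 -0.6] [0.04 0.04 0.03] 14.36
```

```bash
python3 - <<'E'
from h import *
a=snapshot("wrist");s=snapshot("side");t=snapshot("top")
z=lambda im,x,y,n:cv2.resize(im[y:y+n,x:x+n],(400,400),interpolation=cv2.INTER_CUBIC)
cv2.imwrite("pics/w5.png",np.hstack([z(a,150,140,280),z(s,218,90,110)]))
print(arm.read_opening(),arm.read_tool_pos(),arm.read_ft_force(),arm.read_finger_force())
E
```

```text
0.08019184995994692 [ 0.56685452 -0.18280652  0.25702404] [ 0.02483485  0.01610638 -2.30002353] 99.1819638479501
```

View pics/w5.png

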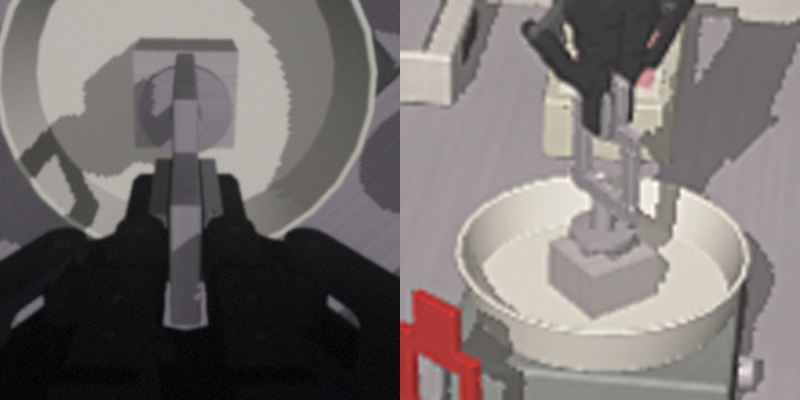

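The side crop shows the collar around (604,235), apparently above the block, and the wrist crop shows a collar about 103 px wide. I'll check its height by projection.

```bash
python3 - <<'E'
from h import *
w=wristcam();c=camera_info("side");s=(c["R"],c["t"],c);x,y=.5668,-.1828
th=np.linspace(0,2*np.pi,60)
for h in (.097,.099,.103,.107,.111,.117):
    C=np.c_[x+.024*np.cos(th),y+.024*np.sin(th),0*th+h]  # collar top circle
    a=np.array([(proj(w,p)-[150,140])*400/280 for p in C]);b=np.array([(proj(s,p)-[218,90])*400/110+[400,0] for p in C])
    print(h,"wrist",a.min(0).round(),a.max(0).round(),"side",b.min(0).round(),b.max(0).round())
for d in ((1,0),(0,1),(-1,0),(0,-1)):
    v=Ro.from_euler('z',42.6,degrees=True).apply([.028*(d[0]-d[1]),.028*(d[0]+d[1]),0])+[x,y,.091]
    print((proj(s,v)-[218,90])*400/110+[400,0],(proj(w,v)-[150,140])*400/280)
E
```

```text
0.097 wrist [140.  60.] [230. 145.] side [569. 219.] [637. 256.]
0.099 wrist [139.  61.] [230. 147.] side [569. 217.] [637. 253.]
0.103 wrist [139.  63.] [231. 150.] side [569. 212.] [637. 248.]
0.107 wrist [138.  65.] [231. 153.] side [569. 207.] [637. 244.]
0.111 wrist [137.  67.] [232. 156.] side [570. 202.] [637. 239.]
0.117 wrist [136.  70.] [233. 161.] side [570. 195.] [638. 231.]
[593.73565397 274.44113986] [237.72693328  49.83098557]
[657.82197151 250.18058808] [131.47045652  49.93491387]
[611.42446528 215.32609689] [135.14756958 147.27888429]
[548.10781402 238.32687937] [234.31193502 147.2021025 ]
```

The collar sits a few mm higher than assumed and the spring hasn't been touched yet. I'll keep pressing with force feedback.

```bash
python3 - <<'E'
from h import *
x,y=.5668,-.1828
f0=np.array([0.01,.03,-2.35])
for z in np.arange(.2555,.2359,-.0015):
    arm.line_to([x,y,z],.02);arm.pause(.1);f=np.mean([arm.read_ft_force() for _ in range(3)],0)-f0
    print(round(z,4),np.round(arm.read_tool_pos(),4),np.round(f,1),np.round(arm.read_wrist_torque(),2),round(arm.read_time(),2))
    if f[2]>18 or np.hypot(f[0],f[1])>15: print("stop");break
w=wristcam();a=snapshot("wrist");s=snapshot("side")
zz=lambda im,x,y,n:cv2.resize(im[y:y+n,x:x+n],(400,400),interpolation=cv2.INTER_CUBIC)
cv2.imwrite("pics/w6.png",np.hstack([zz(a,150,140,280),zz(s,218,90,110)]))
E
```

```text
0.2555 [ 0.5668 -0.1828  0.2555] [-0.9  0.4  0.6] [ 0.02 -0.   -0.01] 14.86
0.254 [ 0.5668 -0.1828  0.254 ] [-0.1  0.9  0. ] [-0.02  0.03 -0.01] 15.21
0.2525 [ 0.5671 -0.1827  0.2532] [-0.9 -0.   4.8] [0.09 0.27 0.02] 15.56
0.251 [ 0.5671 -0.1827  0.2513] [-1.1 -0.6  5.8] [ 0.09  0.22 -0.02] 15.91
0.2495 [ 0.567  -0.1828  0.2497] [ 0.2 -0.2  7.8] [0.09 0.15 0.03] 16.26
0.248 [ 0.567  -0.1828  0.2483] [-0.8  1.5  7. ] [0.07 0.1  0.06] 16.61
0.2465 [ 0.5671 -0.1828  0.2469] [ 0.1 -0.1  7.9] [ 0.05  0.21 -0.03] 16.96
0.245 [ 0.5671 -0.1828  0.2456] [-0.9  0.9  9.4] [0.11 0.3  0.01] 17.31
0.2435 [ 0.5676 -0.183   0.2454] [-1.3  0.6 13.7] [0.04 0.52 0.01] 17.66
0.242 [ 0.5677 -0.183   0.2453] [-3.6 -0.3 20.3] [0.08 1.02 0.09] 18.01
stop
```

View pics/w6.png

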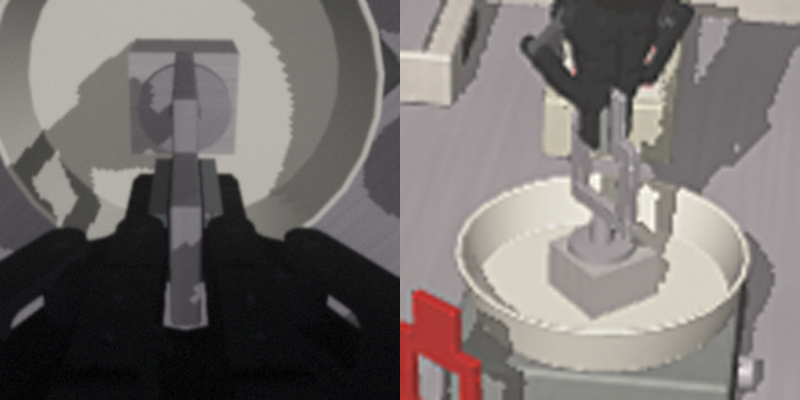

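The collar now sits flush on the block at (602,245). Spring contact came at z = 0.2533 and the hard stop 8 mm later at 0.2453 with the force rising, so the paddle is home and pressed down.

```bash
python3 - <<'E'
from h import *
print(arm.read_ft_force(),arm.read_tool_pos(),arm.read_opening(),arm.read_time())
print(ticket.finish_job())
E
```

```text
[-3.03258625 -0.58813486 17.94964416] [ 0.56767281 -0.18300897  0.24530525] 0.07961723552820804 18.1083
the job is handed in; nothing more can be done
None
```

The single-window paddle is out of the rack, meshed in the socket and held down with its collar on the coupling; I handed the job in at 18.1 s, with the other two paddles last seen still in their slots and nothing else on the table knowingly moved.

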